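Lay the flask rests, seat the flasks, wind the timer

ROBOT

A 7-joint arm with a two-finger parallel gripper is mounted at the origin on a cart in front of the work surface, level with it; the furniture and walls round the work are solid. World frame = base frame: x ahead of the robot, y to its left, z up, the work surface at z = 0. Lengths are in m, angles in rad, forces in N, time in s.
With the tool pointing down it reaches from about 0.425 to 0.925 m from the base axis. Payload 6.8 kg.
Tool frame: the origin (TCP) lies on the front face of the gripper's body, between the roots of the fingers; the fingertips stand 73 mm ahead of it and the grasp point (between the pads) lies 54 mm ahead of it (env.nose_length is the distance from the TCP to the fingertips, in m); z points along the fingers, y is the line along which they close (so a half turn about z gives the same grasp; the last joint's range is limited). The gripper opens to 85 mm and grips with 20 to 120 N. Pads are 22 mm wide; open, the fingers measure 114 mm over their backs; the gripper's body (76 mm by 85 mm) begins 54 mm behind the grasp point. The pads swing forward as they close: fully open they stand 13 mm farther back than shut.
Start: joints at [1.007, 0.477, 0.022, 1.555, -0.011, 1.109, -0.083], TCP at [0.297, -0.606, 0.304] pointing down, gripper open.
Joint ranges: [-2.96, 2.96], [-0.34, 2.1], [-1.41, 1.46], [0.24, 2.44], [-1.37, 4.51], [0.17, 1.92], [-2.96, 2.96]. Speed limits (rad/s): [2.39, 2.39, 3.14, 3.14, 3.14, 3.14, 3.14].

INTERFACE

Orientations are given as a unit quaternion [w, x, y, z].
In Python, from cell import env, kin, camera, calibration, job gives the robot as it stands. The module is installed in compiled form; this text tells all that it offers. Calls block until the motion is done:
- env.reach(position, orientation): joint-space move of the TCP to a pose.
- env.movel(position, velocity=0.15, rot=None, stop_force=None): straight line of the TCP; rot=None keeps the orientation; velocity is the mean speed in m/s. With stop_force (N) it stops when the force on the tool has changed by that much, and returns True; else False.
- env.goto_joints(angles): joint-space move.
- env.grip(opening, f_grip=None): finger opening in m; f_grip is the grip in N (None keeps the last); returns when the fingers have stopped.
- env.dwell(seconds).
- kin.inverse_kinematics(position, orientation): joint angles nearest the present ones, or None.
- env.get_state(): the state.
- camera(name): name is "scene" or "top" or "wrist"; returns (picture, depth): 480x640x3 uint8, blue, green, red; 480x640 float32, m along the optical axis (not along the pixel's ray), 0 where there is no reading.
- calibration(name): a dict with "fx", "fy", "cx", "cy" (pixels), "k1" (the pictures are not rectified: a ray, as slopes to the right and down, at radius r is drawn at 1 + k1 r^2 times it, then the intrinsics apply), "rvec" (rotation vector, rad) and "tvec" (3), from world to camera coordinates, as OpenCV has them. Camera axes: x right, y down, z forward; pixel columns grow to the right and rows downward; lengths in m; the calibration is good to about 2 mm. A picture is of the moment at which its call begins: read the wrist's pose just before it. calibration takes no time and is no camera call; for the wrist camera it gives the pose at the moment of the call.
A pose or a line that the arm cannot do raises env.PlanningError and nothing moves.
- job.job_done(): hands the job in; it is judged then, once.
The state is a dict: "time": time; "qpos": joint angles; "joint_velocities": joint speeds; "joint_torque": joint torques, N m; "tcp_pos": TCP position; "orientation": TCP orientation; "force": force on the tool from outside, world axes, zero at the start; "torque": the same for the moment, N m; "opening": finger opening in m; "gripper_force": force on a finger pad.
Only numpy, scipy, OpenCV 4.12 (cv2) and the standard library are available. Lean on these libraries where they do the work, as an engineer would, in place of code of your own. Each camera call takes 0.05 s, during which the arm holds its last target. There are 200 camera calls.

TASK

Get the round flasks ready for their timed rest. Tip each of the three black rubber rests that stand on edge over onto its closed face, so that it lies flat with the hollow upward, and set every amber flask from the white tray upright in the hollow of a rest of its own, level and centred. When all that is done, wind the key of the bench timer clockwise all the way to its stop; leave the dropper bottle and the grey tube rack alone.

Things in the scene. Friction and masses are not known exactly. Their poses are not given: they have to be found in the camera images.
- rest1: hexagonal black rubber flask rest, 0.12 kg: 84 mm across flats, 28 mm thick; hexagonal hollow 46 mm across flats, 23 mm deep, in its open face, the other face closed. Origin: centre of the closed face; z points out of the open face. Starts standing on a flat of its edge (origin 42 mm up); leaned about 15 degrees it tips over. Lying right: z up, origin at bench height
- rest2: hexagonal black rubber flask rest, 0.12 kg: 84 mm across flats, 28 mm thick; hexagonal hollow 46 mm across flats, 23 mm deep, in its open face, the other face closed. Origin: centre of the closed face; z points out of the open face. Starts standing on a flat of its edge (origin 42 mm up); leaned about 15 degrees it tips over. Lying right: z up, origin at bench height
- rest3: hexagonal black rubber flask rest, 0.12 kg: 84 mm across flats, 28 mm thick; hexagonal hollow 46 mm across flats, 23 mm deep, in its open face, the other face closed. Origin: centre of the closed face; z points out of the open face. Starts standing on a flat of its edge (origin 42 mm up); leaned about 15 degrees it tips over. Lying right: z up, origin at bench height
- flask1: amber round-bottomed flask, 97 mm tall, 0.11 kg: ball of 54 mm diameter with a 10 mm flat spot below, neck 20 mm in diameter from 53 to 91 mm up, white 25 mm collar above. Origin: bottom of the ball; z runs up the neck. Heavy bottom: put down or knocked, it swings upright. May be absent (None); 2 or 3 are there, standing in the tray. Seated in a flat rest, the ball centre is 42 mm above the bench
- flask2: amber round-bottomed flask, 97 mm tall, 0.11 kg: ball of 54 mm diameter with a 10 mm flat spot below, neck 20 mm in diameter from 53 to 91 mm up, white 25 mm collar above. Origin: bottom of the ball; z runs up the neck. Heavy bottom: put down or knocked, it swings upright. May be absent (None); 2 or 3 are there, standing in the tray. Seated in a flat rest, the ball centre is 42 mm above the bench
- flask3: amber round-bottomed flask, 97 mm tall, 0.11 kg: ball of 54 mm diameter with a 10 mm flat spot below, neck 20 mm in diameter from 53 to 91 mm up, white 25 mm collar above. Origin: bottom of the ball; z runs up the neck. Heavy bottom: put down or knocked, it swings upright. May be absent (None); 2 or 3 are there, standing in the tray. Seated in a flat rest, the ball centre is 42 mm above the bench
- flask1_ball (a point): centre of the ball of flask1, 26.5 mm above its origin on its axis (None if absent)
- flask2_ball (a point): centre of the ball of flask2, 26.5 mm above its origin on its axis (None if absent)
- flask3_ball (a point): centre of the ball of flask3, 26.5 mm above its origin on its axis (None if absent)
- flask_tray: shallow white tray, fixed, 210 mm along its x by 180 mm along its y over the rim, rim 45 mm high, inner floor 2 mm above the bench. Origin: centre of its underside. The flasks stand in a row along its x axis, about 66 mm apart
- timer: white bench timer, fixed, square case 92 x 92 mm, 50 mm high, with a dial plate on top; origin: centre of its underside, z up
- key_grip (a point): centre of the flat steel blade of the winding key on top of the timer, 79 mm above the bench on the turning axis; the blade is 38 mm long (x of this frame), 9 mm thick (y) and spans 66 to 92 mm above the bench; the frame turns with the key
- timer_key (a joint): angle of the winding key, rad, growing as it is turned clockwise seen from above; 0 unwound, stop at 5.0. A spring of up to 0.02 N m works against the winding, but a clutch of 0.045 N m friction holds the key where it is left
- bottle: white dropper bottle, 41 mm diameter, 108 mm tall, a bystander standing on the bench; origin: centre of its underside
- tube_rack: grey five-place rack with tubes, 24 x 129 x 104 mm, a bystander; origin: centre of its underside, y along its length
Mind the look-alikes: they are no part of the job. What is shaped like the flask1 but blue is not meant.

How it is judged:
By the outcome, as a careful person would: the job done as asked, in the order asked, and still so for the second after the job is handed in, with the robot touching nothing.
Of flask1, flask2, flask3 only 2 to 3 are there at a start; the rules pass over those that are not, and their reading is None.
At some moment in a run one of flask1, flask2, flask3 may be knocked a few centimetres aside while the robot is not near it.
Once in a run the grip may slacken for a moment while it holds something.
It also fails if it takes over 210 s, if anything falls off the work surface, if the arm or the gripper's body presses on something with over 40 N, if the wrist force passes 120 N, or if a joint passes its speed limit or range.

## Working session

There is one attempt and no reset: what is moved stays moved. The work goes in short steps, each a Python script; the robot and the scene stay as the last script left them, time stands still between calls to the robot, and variables do not carry over. Pictures are saved under pics/ and viewed, at most 14 in all, crops included, and the job is handed in when it is done.

```bash
mkdir -p pics; cat > h.py <<'E'
import numpy as np, cv2
from cell import env, kin, camera, calibration, job
def world(name, uv, depth=None, z=None, cal=None):
    c=cal or calibration(name); R=cv2.Rodrigues(np.array(c["rvec"],float))[0]; t=np.array(c["tvec"],float).ravel()
    u,v=np.array(uv,float).reshape(-1,2).T
    x=(u-c["cx"])/c["fx"]; y=(v-c["cy"])/c["fy"]
    a,b=x.copy(),y.copy()
    for _ in range(10):
        s=1+c["k1"]*(a*a+b*b); a,b=x/s,y/s
    ray=np.stack([a,b,np.ones_like(a)],1); o=-R.T@t; d=ray@R
    k=np.array(depth).reshape(-1) if depth is not None else (z-o[2])/d[:,2]
    return o+d*k[:,None]
def cloud(name,img=None):
    cal=calibration(name); im,de=camera(name)
    v,u=np.mgrid[0:480,0:640]
    P=world(name,np.stack([u.ravel(),v.ravel()],1),depth=de.ravel(),cal=cal).reshape(480,640,3)
    P[de==0]=np.nan
    return im,P
E
python3 - <<'E'
from h import *
for n in("scene","top"):
    im,P=cloud(n); cv2.imwrite(f"pics/{n}0.png",im); np.savez(f"{n}0.npz",im=im,P=P)
    c=calibration(n); R=cv2.Rodrigues(np.array(c["rvec"],float))[0]; print(n,-R.T@np.ravel(c["tvec"]))
print(env.get_state()["time"])
E
```

```text
scene [0.18401533 0.48528575 0.97392978]
top [ 0.42534522 -0.17909351  1.06739763]
0.1
```

View pics/scene0.png

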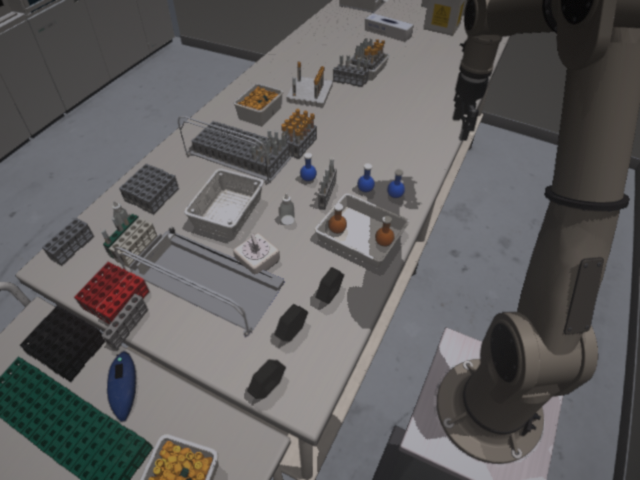

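View pics/top0.png

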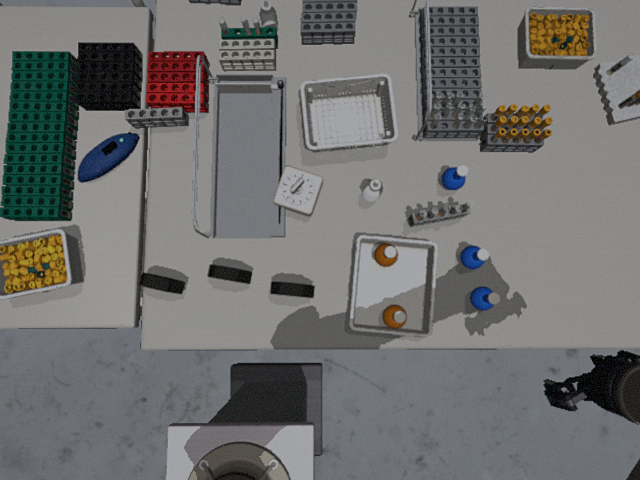

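Scene shows three black rests at top (163,284), (230,273), (292,289), all on edge. Top also shows two amber flasks in the white tray at (386,255) and (395,317), and the timer at (298,190). Look-alikes are the blue flasks at (453,178), (474,257) and (484,298), plus the empty wire basket at (348,112). The black rack (110,75) is no rest. I choose the amber flasks and the black hexagons, and check them in a close crop.

```bash
python3 - <<'E'
from h import *
s=np.load("scene0.npz")["im"]; d=np.load("top0.npz"); t=d["im"]; P=d["P"]; S=np.load("scene0.npz")["P"]
def g(a,f): return cv2.resize(np.clip(255*(a/255.)**.5,0,255).astype(np.uint8),None,fx=f,fy=f,interpolation=cv2.INTER_CUBIC)
A=g(s[260:405,240:350],4); 
B=g(t[160:220,270:330],4); C=g(t[230:340,345:440],3); D=g(t[260:300,135:320],2)
out=np.zeros((600,800,3),np.uint8)
out[:580,:440]=A; out[:240,445:685]=B; out[245:575,445:730]=C
cv2.imwrite("pics/crop.png",out); 
# rests: black points with z between .005 and .1
for nm,im,Q in(("top",t,P),("scene",s,S)):
    m=(im.max(2)<60)&(Q[...,2]>.012)&(Q[...,2]<.1)&(Q[...,0]>.3)&(Q[...,0]<.6)&(Q[...,1]>-.15)&(Q[...,1]<.35)
    n,l,st,ce=cv2.connectedComponentsWithStats(m.astype(np.uint8))
    for i in range(1,n):
        if st[i,4]<100: continue
        p=Q[l==i]; p=p[p[:,2]>.07] if nm=="top" else p
        r=cv2.minAreaRect((p[:,:2]*1000).astype(np.float32)); print(nm,ce[i].round(),len(p),np.round(r[0],1),np.round(r[1],1),round(r[2],1),p[:,2].max())
hsv=cv2.cvtColor(t,cv2.COLOR_BGR2HSV)
m=((hsv[...,0]<20)&(hsv[...,1]>120)&(P[...,2]>.01)&(P[...,2]<.06)&(P[...,0]<.6)&(P[...,1]<0)).astype(np.uint8)
n,l,st,ce=cv2.connectedComponentsWithStats(m)
from scipy.optimize import least_squares
for i in range(1,n):
    if st[i,4]<60: continue
    p=P[l==i]
    f=least_squares(lambda c:np.linalg.norm(p-c,axis=1)-.027,np.r_[np.median(p[:,:2],0),.03],loss="soft_l1",f_scale=.002); print("ball",ce[i],f.x.round(4))
# timer top & key
m=(np.abs(P[...,0]-world("top",(298,190),z=.05)[0,0])<.1)&(np.abs(P[...,1]-world("top",(298,190),z=.05)[0,1])<.08)
k=m&(P[...,2]>.04)&(P[...,2]<.06); p=P[k]; r=cv2.minAreaRect((p[:,:2]*1000).astype(np.float32)); print("timer",r)
k=m&(P[...,2]>.075)&(P[...,2]<.11); p=P[k]; print("key",len(p),p.mean(0)); r=cv2.minAreaRect((p[:,:2]*1000).astype(np.float32)); print(r)
for uv in [(352,237),(437,240),(432,335),(349,330)]: print("tray",world("top",uv,z=.045))
print("bottle",world("top",(374,185),z=.1),"rack",world("top",[(410,213),(468,205)],z=.08))
for uv in [(453,178),(474,257),(484,298)]: print("blue",world("top",uv,z=.05))
E
```

```text
top [230. 274.] 372 [477.7  21.9] [65.1 26.3] 79.9 0.08921151417473461
top [162. 283.] 376 [458.7 166.9] [63.8 27.3] 77.8 0.08701019317145686
top [289. 289.] 377 [ 443.8 -114.7] [64.4 26.3] 84.4 0.0889855534193541
scene [329. 285.] 553 [ 444.8 -107.5] [86.1 27.1] 84.4 0.08953109218445243
scene [291. 323.] 692 [478.3  28.3] [89.5 27.3] 80.6 0.08957624054758406
scene [266. 379.] 838 [458.3 172.6] [91.2 27.8] 75.1 0.08825547273000633
ball [383.37007874 255.9015748 ] [ 0.5215 -0.3225  0.028 ]
ball [391.68070175 316.45263158] [ 0.3849 -0.3398  0.0289]
timer ((667.2647094726562, -125.92749786376953), (92.01612854003906, 91.96240234375), 71.0431137084961)
key 93 [ 0.66586241 -0.12613332  0.08778279]
((666.65966796875, -125.88978576660156), (9.076150894165039, 37.9154052734375), 49.68727111816406)
tray [[ 0.55800892 -0.24750165  0.045     ]]
tray [[ 0.55094129 -0.43555353  0.045     ]]
tray [[ 0.3446908  -0.41771849  0.045     ]]
tray [[ 0.35578652 -0.23890083  0.045     ]]
bottle [[ 0.66216527 -0.29171904  0.1       ]] rack [[ 0.60530933 -0.37057659  0.08      ]
 [ 0.62258961 -0.49621282  0.08      ]]
blue [[ 0.69014718 -0.47478287  0.05      ]]
blue [[ 0.51262746 -0.51414403  0.05      ]]
blue [[ 0.42349949 -0.53186242  0.05      ]]
```

View pics/crop.png

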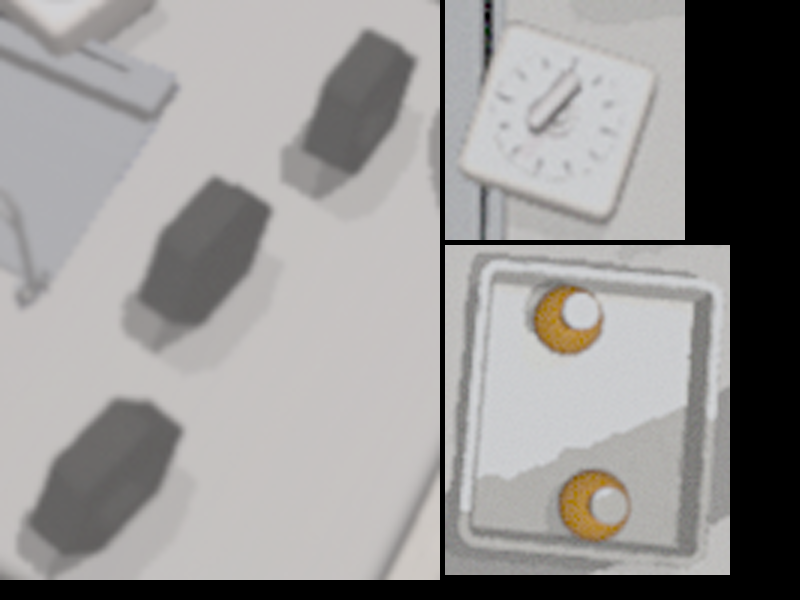

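```bash
python3 - <<'E'
from h import *
for nm in("scene","top"):
    P=np.load(nm+"0.npz")["P"]
    for c,a in(((.478,.025),80),((.4585,.170),77),((.4445,-.111),84.4)):
        # long axis direction at angle: rect width(65) edge at angle a deg from x
        th=np.deg2rad(a); l=np.array([np.cos(th),np.sin(th)]); n=np.array([-l[1],l[0]])  # n ~ -x
        d=P[...,:2]-c; u=d@n*1e3; v=d@l*1e3; z=P[...,2]*1e3
        print(nm,c,"n",n.round(2))
        for vb in (-36,-24,-12,0,12,24,36):
            row=[]
            for zb in (15,25,35,45,55,65,75):
                m=(abs(v-vb)<6)&(abs(z-zb)<5)&(abs(u)<25); row.append("%4.0f(%2d)"%(np.median(u[m]),m.sum()) if m.sum() else "   -    ")
            print(vb,*row)
E
```

```text
scene (0.478, 0.025) n [-0.98  0.17]
-36   12( 1)   12( 4)   12( 5)   12( 6)   13( 8)   10( 7)   11( 1)
-24   12( 6)   12( 7)   12( 6)   12( 7)   12(11)   12( 6)   12(12)
-12   12( 6)   12(10)   12( 7)   12( 9)   12( 5)   12( 6)   12(10)
0   12( 8)   11( 5)   12( 9)   12( 7)   12( 8)   12( 8)   13( 7)
12   12( 8)   12(10)   12( 8)   12( 5)   12( 9)   12( 7)   13( 7)
24   12( 6)   12( 5)   12( 7)   12( 8)   12( 6)   12( 7)    5(41)
36   12( 1)   12( 7)   12( 8)   12(10)    3(39)   -1(52)   -1(15)
scene (0.4585, 0.17) n [-0.97  0.22]
-36   11( 1)   12( 5)   12( 8)   12( 9)    8(15)    4(16)   -3( 7)
-24   12( 9)   12(11)    9(21)   12( 5)   11( 9)   12( 9)   11(16)
-12    7(28)    4(28)    4( 1)    -        -       12( 5)   12( 8)
0    4(36)    8( 7)    -        -        -       11( 1)   12( 9)
12   11(17)    7(17)    -        -        -       13( 2)   13(11)
24   12( 9)   13( 7)   12(11)   12( 3)   13( 6)   13(11)    3(35)
36    -       12( 6)   12(10)   13( 9)    3(38)   -0(55)    0(16)
scene (0.4445, -0.111) n [-1.   0.1]
-36   12( 1)   12( 4)   12( 7)   12( 5)   13( 4)   12( 3)   1
[... 1195 characters left out ...]
  7( 4)
12    -      -13( 2)    -      -13( 1)  -13( 1)    -        6( 5)
24  -13( 1)  -13( 1)  -13( 1)  -13( 1)  -13( 1)  -13( 1)   -1(11)
36    -      -13( 1)  -13( 1)   10( 3)   -3(12)    2(11)    -    
top (0.4445, -0.111) n [-1.   0.1]
-36    -        -        -        -       -3( 9)   -1(33)   -0(35)
-24    -        -        -        -        -        -        1( 7)
-12    -        -        -        -        -        -       -5( 3)
0    -        -        -        -        -        -        8( 4)
12    -        -        -        -        -        -        8( 2)
24    -        -        -        -        -       -3( 9)   -5(25)
36    -        -        -       -4( 7)   -0(28)    2(25)    -
```

The crops confirm the flasks: amber balls with white collars. Depth shows the middle rest (rest A, top pixel 230,273) is closed toward the robot, so it must fall toward −x. The other two show their hollow to the robot and must fall toward +x.

```bash
cat >> h.py <<'E'
from scipy.spatial.transform import Rotation as Rot
def down(yaw, tilt=0., axis=None):
    """tool down, finger-closing line at world angle yaw (rad); optional extra world tilt"""
    y=np.array([np.cos(yaw),np.sin(yaw),0]); z=np.array([0,0,-1.]); R=np.stack([np.cross(y,z),y,z],1)
    if axis is not None: R=Rot.from_rotvec(tilt*np.array(axis)).as_matrix()@R
    q=Rot.from_matrix(R).as_quat(); return q[[3,0,1,2]]
def best(p,yaw,**k):
    q0=np.array(env.get_state()["qpos"]); o=[]
    for s in(0,np.pi,-np.pi):
        q=kin.inverse_kinematics(list(p),down(yaw+s,**k))
        if q is not None: o.append((abs(np.array(q)-q0).max(),yaw+s))
    return min(o)[1] if o else None
E
python3 - <<'E'
from h import *
for nm,c,a,sg in(("A",(.478,.025),80,1),("B",(.4585,.170),77,-1),("C",(.4445,-.111),84.4,-1)):
    th=np.deg2rad(a); n=np.array([-np.sin(th),np.cos(th)]); push=n*sg
    for k in (-.032,-.03,.03):
        for z in (.14,.25):
            p=np.r_[np.array(c)+push*k,z]; print(nm,p.round(3),best(p,th))
E
```

```text
A [0.51  0.019 0.14 ] 1.3962634015954636
A [0.51  0.019 0.25 ] 1.3962634015954636
A [0.508 0.02  0.14 ] 1.3962634015954636
A [0.508 0.02  0.25 ] 1.3962634015954636
A [0.448 0.03  0.14 ] 1.3962634015954636
A [0.448 0.03  0.25 ] 1.3962634015954636
B [0.427 0.177 0.14 ] 1.3439035240356338
B [0.427 0.177 0.25 ] 1.3439035240356338
B [0.429 0.177 0.14 ] 1.3439035240356338
B [0.429 0.177 0.25 ] 1.3439035240356338
B [0.488 0.163 0.14 ] 1.3439035240356338
B [0.488 0.163 0.25 ] 1.3439035240356338
C [ 0.413 -0.108  0.14 ] 1.4730578886832142
C [ 0.413 -0.108  0.25 ] 1.4730578886832142
C [ 0.415 -0.108  0.14 ] 1.4730578886832142
C [ 0.415 -0.108  0.25 ] 1.4730578886832142
C [ 0.474 -0.114  0.14 ] 1.4730578886832142
C [ 0.474 -0.114  0.25 ] 1.4730578886832142
```

```bash
python3 - <<'E'
from h import *
env.grip(0.0)
for nm,c,a,sg in(("C",(.4445,-.111),84.4,-1),("A",(.478,.025),80,1),("B",(.4585,.170),77,-1)):
    th=np.deg2rad(a); push=np.array([-np.sin(th),np.cos(th)])*sg; c=np.array(c)
    y=best(np.r_[c-push*.034,.25],th)
    env.reach(list(np.r_[c-push*.034,.27]),down(y))
    env.movel(list(np.r_[c-push*.034,.14]),velocity=.15)
    env.movel(list(np.r_[c+push*.02,.14]),velocity=.06)
    env.dwell(.3)
    env.movel(list(np.r_[c+push*.02,.27]),velocity=.2)
    print(nm,env.get_state()["time"],np.round(env.get_state()["force"],1))
env.reach([.45,-.25,.32],down(np.pi/2))
im,P=cloud("top"); cv2.imwrite("pics/top1.png",im); np.savez("top1.npz",im=im,P=P)
im,S=cloud("scene"); np.savez("scene1.npz",im=im,P=S)
E
```

```text
C 5.8917 [-0.1 -0.2 -0.2]
A 9.675 [-0.3  0.   1. ]
B 13.5 [ 0.  -0.5  0.5]
```

View pics/top1.png

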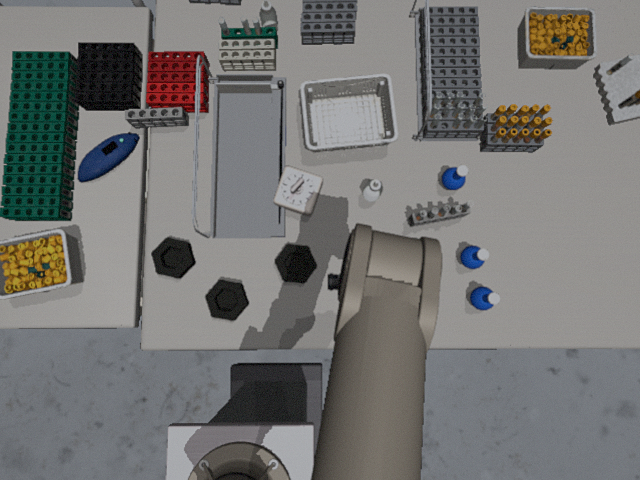

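All three rests lie flat with the hollow up, at (173,257), (227,299) and (296,263). Next I park the arm clear and fit the rest and flask centres.

```bash
cat >> h.py <<'E'
from scipy.optimize import least_squares
def hullc(p):
    h=cv2.convexHull((p[:,:2]*1000).astype(np.float32)); M=cv2.moments(h); return np.array([M["m10"],M["m01"]])/M["m00"]/1000, cv2.contourArea(h)
def rests(im,P):
    m=(im.max(2)<75)&(P[...,2]>.023)&(P[...,2]<.036)&(P[...,0]>.3)&(P[...,0]<.62)&(P[...,1]>-.2)&(P[...,1]<.3)
    n,l,st,ce=cv2.connectedComponentsWithStats(m.astype(np.uint8)); o=[]
    for i in range(1,n):
        if st[i,4]>150: c,a=hullc(P[l==i]); o.append((c.round(4),round(a)))
    return o
def balls(im,P):
    hsv=cv2.cvtColor(im,cv2.COLOR_BGR2HSV)
    m=((hsv[...,0]<20)&(hsv[...,1]>110)&(P[...,2]>.008)&(P[...,2]<.075)&(P[...,0]<.62)&(P[...,0]>.3)&(P[...,1]<.3)).astype(np.uint8)
    n,l,st,ce=cv2.connectedComponentsWithStats(m); o=[]
    for i in range(1,n):
        if st[i,4]<50: continue
        p=P[l==i]; f=least_squares(lambda c:np.linalg.norm(p-c,axis=1)-.027,np.r_[np.median(p[:,:2],0),np.median(p[:,2])-.015],loss="soft_l1",f_scale=.002); o.append((ce[i].round(),f.x.round(4)))
    return o
E
python3 - <<'E'
from h import *
env.reach([.6,.2,.35],down(best((.6,.2,.35),np.pi/2)))
d={}
for n in("top","scene"):
    im,P=cloud(n); np.savez(n+"2.npz",im=im,P=P); print(n,balls(im,P)); print(rests(im,P))
    # white collars
    m=(im.min(2)>110)&(P[...,2]>.088)&(P[...,2]<.108)&(P[...,0]<.6)&(P[...,1]<-.25)&(P[...,1]>-.45)
    k,l,st,ce=cv2.connectedComponentsWithStats(m.astype(np.uint8))
    for i in range(1,k):
        if st[i,4]>20: print("collar",P[l==i].mean(0).round(4),hullc(P[l==i]))
for n in("top1","scene1"):
    z=np.load(n+".npz"); print(n,rests(z["im"],z["P"]))
E
```

```text
top [(array([382., 259.]), array([ 0.515 , -0.3201,  0.0282])), (array([392., 316.]), array([ 0.3851, -0.34  ,  0.0291]))]
[(array([0.5162, 0.1537]), 5869), (array([ 0.503 , -0.1206]), 5928), (array([0.4217, 0.0311]), 6024)]
collar [ 0.5149 -0.3199  0.0988] (array([ 0.51485283, -0.31996471]), 403.2910895436071)
collar [ 0.3867 -0.34    0.0988] (array([ 0.38665199, -0.34018134]), 415.9413131228648)
scene [(array([339., 225.]), array([ 0.5164, -0.3207,  0.0309])), (array([384., 236.]), array([ 0.3859, -0.3398,  0.0317]))]
[(array([ 0.5023, -0.1164]), 5730), (array([0.4228, 0.0341]), 6052), (array([0.5164, 0.1581]), 5782)]
collar [ 0.5151 -0.3177  0.0995] (array([ 0.51577337, -0.31892154]), 423.458059779834)
collar [ 0.3872 -0.3369  0.0998] (array([ 0.38774472, -0.33778933]), 448.0165152801201)
top1 [(array([0.516 , 0.1537]), 5884), (array([ 0.5032, -0.1209]), 5953), (array([0.422 , 0.0312]), 5946)]
scene1 [(array([ 0.5037, -0.119 ]), 6211), (array([0.4227, 0.035 ]), 5890), (array([0.5166, 0.1584]), 5855)]
```

```bash
cat >> h.py <<'E'
def pick(c,zg=.133):
    y=best((c[0],c[1],.25),np.pi/2)
    env.grip(.055,40); env.reach([c[0],c[1],.25],down(y)); env.movel([c[0],c[1],zg],velocity=.12)
    env.grip(0.0,40); s=env.get_state(); print("grip",s["opening"],s["gripper_force"],s["time"])
    env.movel([c[0],c[1],.27],velocity=.12); s=env.get_state(); print("lifted",s["opening"],np.round(s["force"],2)); return y
def place(c,y,zg=.133,dz=.0135):
    env.reach([c[0],c[1],.27],down(best((c[0],c[1],.27),y))); s=env.get_state(); print("over",s["opening"],np.round(s["force"],2))
    im,P=cloud("scene"); print(balls(im,P)); cv2.imwrite("pics/over%d.png"%int(s["time"]),im)
    env.movel([c[0],c[1],zg+dz+.02],velocity=.12)
    hit=env.movel([c[0],c[1],zg+dz-.001],velocity=.03,stop_force=3); s=env.get_state(); print("hit",hit,s["tcp_pos"][2]-zg-dz,np.round(s["force"],2),s["opening"])
E
python3 - <<'E'
from h import *
y=pick((.5153,-.3197))
place((.5163,.156),y)
E
```

```text
grip 0.023257296891366436 38.83363723754883 21.0083
lifted 0.023161392271942263 [-0.73 -0.08 -0.3 ]
over 0.02302627090317229 [ 0.31 -0.1  -1.  ]
[(array([384., 236.]), array([ 0.3861, -0.3394,  0.0309]))]
hit True -0.0010249243831835942 [-0.62  0.79  3.69] 0.022876721312732877
```

```bash
python3 - <<'E'
from h import *
env.grip(.055); p=env.get_state()["tcp_pos"]; env.movel([p[0],p[1],.27],velocity=.15)
env.reach([.6,.02,.35],down(best((.6,.02,.35),np.pi/2)))
for n in("top","scene"):
    im,P=cloud(n); print(n,balls(im,P),rests(im,P)); cv2.imwrite(f"pics/{n}3.png",cv2.resize(im[210:330,130:450] if n=="top" else im[180:420,220:440],None,fx=2,fy=2))
    m=(im.min(2)>110)&(P[...,2]>.09)&(P[...,2]<.125)&(P[...,0]<.6)&(abs(P[...,1]-.156)<.04)
    print("collar",P[m].mean(0))
E
```

```text
top [(array([392., 316.]), array([ 0.3848, -0.3401,  0.0292]))] [(array([ 0.5029, -0.1205]), 5981)]
collar [nan nan nan]
scene [(array([384., 236.]), array([ 0.3864, -0.3397,  0.0318])), (array([248., 364.]), array([0.5174, 0.156 , 0.0413]))] [(array([ 0.5025, -0.1168]), 5947), (array([0.4222, 0.0351]), 5821), (array([0.5153, 0.1591]), 5587)]
collar [0.51566726 0.15636201 0.11153084]<stdin>:7: RuntimeWarning: Mean of empty slice.
  ret = um.true_divide(
```

View pics/top3.png

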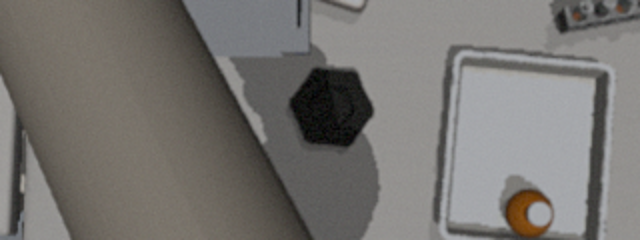

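The arm hides rest B in the top view. The scene cloud puts that flask's ball at (0.517, 0.156, 0.041) with the collar right above it, so it is seated and level. The other flask stands in the tray at crop pixel (529,212). I take that one next.

```bash
python3 - <<'E'
from h import *
y=pick((.3863,-.3396))
place((.503,-.119),y)
env.grip(.055); p=env.get_state()["tcp_pos"]; env.movel([p[0],p[1],.27],velocity=.15)
env.reach([.45,-.42,.35],down(best((.45,-.42,.35),np.pi/2)))
for n in("top","scene"):
    im,P=cloud(n); print(n,balls(im,P),rests(im,P)); cv2.imwrite(f"pics/{n}4.png",cv2.resize(im[160:340,130:450],None,fx=2,fy=2) if n=="top" else im)
    for yy,xx in((.156,.516),(-.119,.503)):
        m=(im.min(2)>90)&(P[...,2]>.105)&(P[...,2]<.125)&(abs(P[...,0]-xx)<.04)&(abs(P[...,1]-yy)<.04)
        print("collar",m.sum(),P[m].mean(0))
print(env.get_state()["time"])
E
```

```text
grip 0.02316511159405836 38.81060779094696 31.3417
lifted 0.023221902312513407 [ 0.61  0.73 -1.79]
over 0.022926148552824075 [-0.16 -0.97 -1.59]
[(array([248., 364.]), array([0.5173, 0.1558, 0.0413]))]
hit True 0.0023463255913613434 [ 0.53 -0.38  3.06] 0.022744571985064882
top [(array([171., 257.]), array([0.5168, 0.1557, 0.0396])), (array([295., 265.]), array([ 0.5033, -0.1205,  0.0403]))] [(array([0.516 , 0.1529]), 5837), (array([ 0.5029, -0.121 ]), 5899), (array([0.4217, 0.031 ]), 5934)]
collar 113 [0.51580449 0.15460015 0.10977313]
collar 108 [ 0.51288446 -0.12620382  0.10981393]
scene [(array([310., 275.]), array([ 0.5051, -0.1203,  0.0422])), (array([248., 364.]), array([0.5173, 0.1559, 0.0413]))] [(array([ 0.5033, -0.1173]), 5944), (array([0.4226, 0.035 ]), 5942), (array([0.5153, 0.1593]), 5618)]
collar 104 [0.5154603  0.1565059  0.11158791]
collar 67 [ 0.51345468 -0.12383854  0.11113389]
37.9167
```

View pics/top4.png

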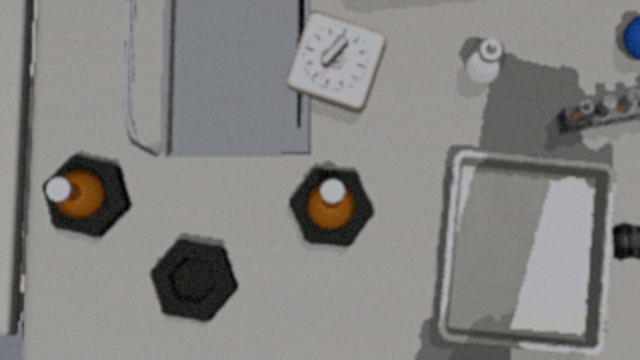

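Both flasks are seated, but the one at crop (331,205) leans about 8°: its collar sits 10 mm off the ball. I'll see whether it settles. If not, I'll regrip the neck along the lean and set it again.

```bash
cat > chk.py <<'E'
from h import *
def chk(names=("top","scene")):
    for n in names:
        im,P=cloud(n); b=balls(im,P)
        for yy,xx in((.156,.516),(-.119,.503)):
            m=(im.min(2)>90)&(P[...,2]>.105)&(P[...,2]<.125)&(abs(P[...,0]-xx)<.04)&(abs(P[...,1]-yy)<.04)
            for c,p in b:
                if abs(p[1]-yy)<.04 and m.sum(): d=P[m].mean(0)-p; print(n,p,"off mm",(d[:2]*1e3).round(1),"tilt",np.degrees(np.hypot(d[0],d[1])/.07).round(1))
E
python3 - <<'E'
from chk import *
env.dwell(1); chk()
c=(.504,-.1195); yaw=np.arctan2(-.004,.0095)
y=best((*c,.27),yaw)
env.grip(.06,25); env.reach([*c,.27],down(y)); env.movel([*c,.1465],velocity=.1)
env.grip(0.0,25); env.movel([*c,.153],velocity=.05)
hit=env.movel([*c,.1455],velocity=.02,stop_force=2.5); s=env.get_state(); print(hit,s["tcp_pos"],np.round(s["force"],1))
env.movel([*c,s["tcp_pos"][2]+.0005],velocity=.02)
env.grip(.05); env.dwell(.3); env.movel([*c,.27],velocity=.12)
env.reach([.45,-.42,.35],down(best((.45,-.42,.35),np.pi/2)))
env.dwell(.5); chk(); print(env.get_state()["time"])
E
```

```text
top [0.5168 0.1559 0.0396] off mm [-0.9 -1.3] tilt 1.3
top [ 0.5032 -0.1206  0.0399] off mm [ 9.7 -5.6] tilt 9.1
scene [0.5174 0.1558 0.0411] off mm [-1.9  0.7] tilt 1.7
scene [ 0.5049 -0.1207  0.0423] off mm [ 8.6 -3.1] tilt 7.5
True [ 0.50398644 -0.11964882  0.14644322] [ 1.5 -1.   0.9]
top [0.5168 0.1557 0.0395] off mm [-1.1 -1.5] tilt 1.5
top [ 0.5029 -0.1202  0.0393] off mm [0.6 0.5] tilt 0.7
scene [0.5174 0.1556 0.0413] off mm [-2.   0.8] tilt 1.7
scene [ 0.5046 -0.1202  0.0418] off mm [-0.4  2.3] tilt 1.9
46.7833
```

Both flasks are now within about 2° of level and centred. Next comes the timer key.

```bash
python3 - <<'E'
from h import *
im,P=cloud("top"); m=(np.hypot(P[...,0]-.6665,P[...,1]+.126)<.04)&(P[...,2]>.075)&(P[...,2]<.11); r=cv2.minAreaRect((P[m][:,:2]*1000).astype(np.float32)); print(r,P[m].mean(0))
c=(.6663,-.126); th=np.deg2rad(49.7)
for k in range(-2,3):
    a=th+k*np.pi
    for d in (0,-.3):
        q=kin.inverse_kinematics([*c,.136],down(a+d)); print(k,d,None if q is None else np.round(q,3))
E
```

```text
((667.0311889648438, -126.15665435791016), (9.303690910339355, 37.92341995239258), 49.77301788330078) [ 0.66590792 -0.12624577  0.08786749]
-2 0 [ 0.585  0.782 -0.737  1.63   0.61   0.972  0.505]
-2 -0.3 [ 0.552  0.763 -0.682  1.633  0.565  0.951  0.237]
-1 0 [-0.61   1.119  1.257  1.719 -1.142  1.225 -1.313]
-1 -0.3 [-0.61   1.119  1.257  1.719 -1.142  1.225 -1.613]
0 0 [ 0.585  0.782 -0.737  1.63   0.61   0.972  0.505]
0 -0.3 [ 0.552  0.763 -0.682  1.633  0.565  0.951  0.237]
1 0 [-0.61   1.119  1.257  1.719 -1.142  1.225 -1.313]
1 -0.3 [-0.61   1.119  1.257  1.719 -1.142  1.225 -1.613]
2 0 [ 0.585  0.782 -0.737  1.63   0.61   0.972  0.505]
2 -0.3 [ 0.552  0.763 -0.682  1.633  0.565  0.951  0.237]
```

```bash
cat > wind.py <<'E'
from h import *
def wind(lim=-2.85,step=.12,thr=.2,maxturn=6):
    s=env.get_state(); q=np.array(s["qpos"]); t0=s["torque"][2]; q0=q[6]; log=[]
    while q[6]-step>lim:
        q[6]-=step; env.goto_joints(list(q)); s=env.get_state(); t=s["torque"][2]-t0; log.append(round(float(t),3))
        if abs(t)>thr: print("STOP at",q[6],"turned",q0-q[6]); break
    print(log,"turned",q0-q[6],"open",s["opening"],"t",s["time"]); return abs(t)>thr
E
python3 - <<'E'
from wind import *
c=(.6665,-.126); th=np.deg2rad(49.7)
env.grip(.04,30); env.reach([*c,.25],down(th)); q=env.get_state()["qpos"]; print(np.round(q,2))
env.movel([*c,.136],velocity=.1); print(np.round(env.get_state()["qpos"],2))
env.grip(0.0,30); s=env.get_state(); print(s["opening"],np.round(s["torque"],3),np.round(s["force"],1))
print(wind())
E
```

```text
[ 0.64  0.67 -0.82  1.55  0.52  1.15  0.57]
[ 0.59  0.79 -0.75  1.63  0.62  0.98  0.5 ]
0.0131618564959268 [ 0.222 -0.109  0.028] [0.5 0.7 3.9]
[-0.074, -0.025, -0.052, -0.081, -0.119, -0.074, -0.086, -0.083, -0.031, -0.056, -0.102, -0.036, -0.06, -0.072, -0.092, -0.062, -0.057, -0.046, -0.023, -0.007, -0.046, -0.075, -0.096, -0.088, -0.068, -0.023, -0.024] turned 3.240000000000001 open 0.013179312864978601 t 56.9083
False
```

```bash
python3 - <<'E'
from wind import *
env.grip(.05); p=env.get_state()["tcp_pos"]; env.movel([p[0],p[1],.19],velocity=.15)
q=np.array(env.get_state()["qpos"]); q[6]+=np.pi; env.goto_joints(list(q))
env.movel([p[0],p[1],.136],velocity=.1); env.grip(0.0,30)
print(np.round(env.get_state()["qpos"],2)); print(wind(step=.08))
s=env.get_state(); print(np.round(s["torque"],3),np.round(s["force"],1))
E
```

```text
[ 0.59  0.79 -0.75  1.63  0.62  0.98  0.4 ]
STOP at -1.0407883997982768 turned 1.44
[-0.066, -0.019, -0.047, -0.012, -0.026, 0.003, -0.032, -0.021, -0.053, 0.003, -0.045, -0.06, -0.045, 0.026, -0.046, -0.039, -0.02, 0.234] turned 1.44 open 0.013195293263130266 t 66.1333
True
[-0.234  1.425  0.244] [-6.3 -2.   6.7]
```

```bash
python3 - <<'E'
from wind import *
q=np.array(env.get_state()["qpos"])
for _ in range(4):
    q[6]-=.05; env.goto_joints(list(q)); env.dwell(.2); s=env.get_state(); print(round(q[6],3),round(s["qpos"][6],3),np.round(s["torque"],3),np.round(s["force"],1),s["opening"])
    if abs(s["torque"][2])>1: break
E
```

```text
-1.087 -1.086 [ 0.777 -0.573 -0.065] [ 3.2  3.6 -0.5] 0.013136529961361956
-1.137 -1.135 [ 0.87  -0.802 -0.056] [ 4.   3.8 -0.3] 0.012743923497065648
-1.187 -1.185 [ 0.915 -0.815  0.042] [3.1 4.1 0.1] 0.013353061084205834
-1.237 -1.234 [ 0.765 -0.874  0.5  ] [ 3.2  3.7 -0.6] 0.013129011906205204
```

```bash
python3 - <<'E'
from wind import *
q=np.array(env.get_state()["qpos"])
for _ in range(5):
    q[6]-=.03; env.goto_joints(list(q)); env.dwell(.3); s=env.get_state(); print(round(q[6],3),round(s["qpos"][6],3),np.round(s["torque"],3),np.round(s["force"],1),s["opening"])
    if abs(s["torque"][2])>1.2: break
E
```

```text
-1.264 -1.264 [ 0.406 -0.407  0.983] [2.6 1.1 0.9] 0.013349272104560548
-1.294 -1.294 [ 0.376 -0.416  1.422] [1.9 1.8 0.1] 0.013131208363624292
```

```bash
python3 - <<'E'
from chk import *
env.grip(.05); p=env.get_state()["tcp_pos"]; env.movel([p[0],p[1],.25],velocity=.15)
env.reach([.45,-.42,.35],down(best((.45,-.42,.35),np.pi/2)))
im,P=cloud("top"); m=(np.hypot(P[...,0]-.6665,P[...,1]+.126)<.04)&(P[...,2]>.075)&(P[...,2]<.11); print(cv2.minAreaRect((P[m][:,:2]*1000).astype(np.float32)))
chk(); print(rests(im,P)); cv2.imwrite("pics/top9.png",cv2.resize(im[140:340,130:500],None,fx=2,fy=2)); print(env.get_state()["time"])
E
```

```text
((667.3435668945312, -125.55545043945312), (38.06734848022461, 9.605731010437012), 53.540775299072266)
top [0.5168 0.1557 0.0396] off mm [-1.1 -1.4] tilt 1.5
top [ 0.503  -0.1202  0.0393] off mm [0.5 0.5] tilt 0.6
scene [0.5174 0.1561 0.0411] off mm [-1.8  0.3] tilt 1.5
scene [ 0.5045 -0.1203  0.0415] off mm [-0.5  2.7] tilt 2.2
[(array([0.5161, 0.153 ]), 5829), (array([ 0.5026, -0.1209]), 5913), (array([0.4221, 0.031 ]), 5973)]
71.9417
```

View pics/top9.png

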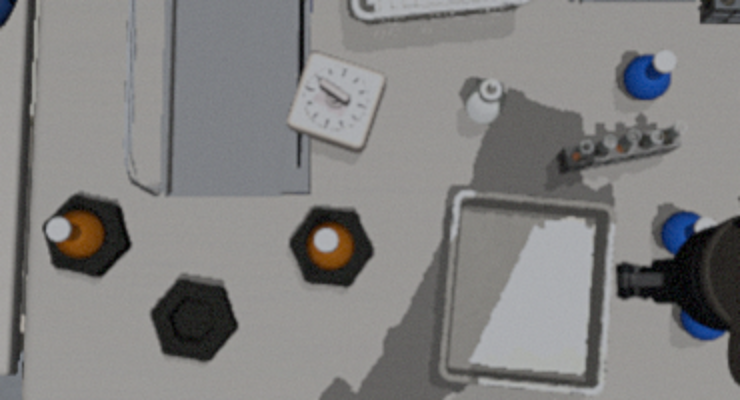

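The tray is empty and both flasks stand centred and upright, at crop (80,233) and (330,243). The third rest is flat at (195,318), and the bystanders have not moved. The blade has turned 266°. If the key's zero lines up with the case, it began 21° past zero, which puts it now at about 5.0 rad. A firmly rising torque confirmed the stop.

```bash
python3 -c "
from h import *
print(job.job_done())"
```

```text
the job is handed in; nothing more can be done
None
```

I handed the job in after about 72 s of robot time: all three rests lie flat with the hollow up, both amber flasks sit level and centred in rests of their own, and the timer key was then wound clockwise to its stop.

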